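# Load a sample carrier through the analyser's sprung flap

## Task

Load the long three-cup sample carrier into the analyser: set it down nose first in the loading lane in front of the sprung flap, then slide it in so that its nose pushes the flap open, and press it gently but firmly home against the sprung stop hidden inside, found by feel. Leave it resting against the stop, with the flap sprung shut behind the cups and the handle outside; never force anything, and leave the other things on the bench and the parked carrier where they are.

Things in the scene. Friction and masses are not known exactly. Their poses are not given: they have to be found in the camera images.
- analyser: White bench-top analyser, fixed. Origin on the bench under the middle of the flap's hinge; x points along the loading lane into the machine, y left when looking in. Flat loading deck 40 mm above the bench, x -255 to 0, y -155 to +60 mm. A second lane at y = -100 mm, with no flap, holds the parked carrier. The tall cabinet starts at x = 200 mm.
- lane_deck (a point): Deck surface in the middle of the lane, 137 mm in front of the flap's hinge; axes as the analyser's. The lane is 33 mm wide between rails 6 mm thick and 7 mm high, outer ends flared, from 242 mm before the hinge to the hinge. A carrier set down with its mid-length here, along the lane, has its nose 22 mm short of the hinge, clear of the shut flap.
- flap_hinge (a point): Middle of the flap's level hinge, 58 mm above the deck; axes as the analyser's. Here the tunnel begins: 33 mm wide, 62 mm high inside, closed above. Its flat roof is 112 mm above the bench at the top, and reaches from 4 to 200 mm inwards of the hinge and about 60 mm (left) and 158 mm (right) sideways.
- flap (a joint): Angle of the sprung steel flap (31 mm wide, 46 mm long): 0 shut, to 1.8 rad, lower edge swinging inwards and up; never outwards. Shut, its edge is 16 mm before the hinge, 15 mm above the deck. Edge force 1.4 N (starting) to 3.6 N (1.7 rad). Sliding the carrier under it takes 4 to 12 N, more if it rubs sideways; this drops to a few N when the flap snaps down behind the cups.
- carrier_body (a point): Loose black carrier, 230 mm long, about 0.3 kg: the long one, three white caps in a row. x points to its nose, z up. This point is at its centre of mass lengthwise, mid-width, 33 mm above its underside, 60 mm behind the nose tip: carry it here, fingers on the long sides (30 mm apart). Cup part 92 mm long, 46 mm high, nose ramped at 45 degrees from 22 mm up.
- carrier_handle (a point): Grip point of the same carrier's upright handle at its rear end: a post 24 mm long, 16 mm wide, 58 mm high. The point is 44 mm above the underside, 218 mm behind the nose tip; with the carrier home it is 46 to 76 mm in front of the hinge. Between cup part and handle runs a flat neck 114 mm long, 24 mm wide, 11 mm high, over which the shut flap hangs clear.
- carrier_nose (a point): Foremost point of the same carrier, in the middle of its width, 11 mm above its underside.
- short_carrier: Bystander: short black carrier, two white-capped cups, 100 x 30 x 52 mm, no neck. Origin under its middle.
- tube_rack: Bystander: grey rack, 120 x 28 mm and 82 mm high, with five capped tubes. Origin under its middle.
- parked_carrier: Bystander: a second short carrier, 100 x 30 x 52 mm, parked on the deck in the second lane. Origin under its middle.
- cup0: Bystander: white capped cup, 42 mm across, 56 mm high. Origin under its middle.
- cup1: Bystander: white capped cup like cup0.
- tip_box: Bystander: grey box of pipette tips, 122 x 82 x 58 mm. Origin under its middle.
- discard_tray: Bystander: empty steel tray, 100 x 120 x 40 mm. Origin under its middle.
- stop_bracket: Bracket at the inner end of the tunnel that carries the stop, hidden by the roof. Origin at deck level in the lane's middle, 192 mm inwards of the hinge; axes as the analyser's. The stop's rubber face is clamped anywhere from 142 to 172 mm inwards of the hinge (not told; feel for it). It gives about 1 mm per 8 N. Home means a push on it of 5 N or more for a moment, never over 16 N.
Things that resemble listed ones, but are neither listed nor needed, are in the scene too. Of the things shaped like the part that bears carrier_body, the black one is meant.

How it is judged:
On the way, in this order (a step that is already met when the one before it is completed fails the run):
1. the carrier stands level on the deck in the lane, in front of the flap, which is still shut (x of carrier_nose in the frame of analyser between -0.1 and 0 m and y of carrier_nose in the frame of analyser between -0.005 and 0.005 m and z of carrier_nose in the frame of analyser below 0.056 m and angle between the x axis of carrier_nose and the x axis of analyser, either way round below 0.08 rad and value of joint flap below 0.15 rad), for 0.2 s.
2. the carrier, level in the lane, holds the flap open with its nose part-way in the tunnel (value of joint flap above 1.3 rad and x of carrier_nose in the frame of analyser between 0.05 and 0.135 m and angle between carrier_nose's own z axis and vertical below 0.1 rad), for 0.2 s.
3. the carrier is pressed home: at least 5 N on the sprung stop, with the flap shut behind the cups (contact force between carrier and stop_bracket above 5 N and value of joint flap below 0.15 rad), for 0.2 s.
At the end, for the whole second after the job is handed in: The carrier stands level on the deck in the lane, nose resting against the stop inside (still touching it), within 4 mm of the lane's middle and 0.06 rad of its direction, at rest; the flap is shut behind the cups (under 0.15 rad) and the handle is outside (contact force between carrier and stop_bracket above 0.1 N and x of carrier_nose in the frame of analyser between 0.138 and 0.18 m and y of carrier_nose in the frame of analyser between -0.004 and 0.004 m and z of carrier_nose in the frame of analyser below 0.054 m and angle between the x axis of carrier_nose and the x axis of analyser, either way round below 0.06 rad and angle between carrier_nose's own z axis and vertical below 0.06 rad and value of joint flap below 0.15 rad and linear speed of carrier below 0.01 m/s).
It fails at once if the carrier is rammed against the stop (over 16 N) (contact force between carrier and stop_bracket above 16 N).
It fails at once if the carrier is forced against the analyser (over 60 N) (contact force between carrier and analyser above 60 N).
It fails at once if the flap is forced (over 25 N between it and the carrier, or over 15 N from the robot) (contact force between carrier and flap above 25 N or contact force between the arm and flap above 15 N).
It fails at once if another thing is moved by more than 15 mm (distance of any of short_carrier, tube_rack, parked_carrier, cup0, cup1, tip_box, discard_tray from where it was at the start of the episode above 0.015 m).
It also fails if it takes over 72 s, if anything falls off the work surface, if the arm or the gripper's body presses on something with over 40 N, if the wrist force passes 120 N, or if a joint passes its speed limit or range.

## Robot

A 7-joint arm with a two-finger parallel gripper is mounted at the origin on the work surface. World frame = base frame: x ahead of the robot, y to its left, z up, the work surface at z = 0. Lengths are in m, angles in rad, forces in N, time in s.
With the tool pointing down it reaches from about 0.35 to 0.9 m from the base axis. Payload 7.2 kg.
Tool frame: the origin (TCP) lies on the centre line of the jaws, within the pads' length; the fingertips stand 25 mm ahead of it and the grasp point (between the pads) lies 6 mm ahead of it (tip_extent is the distance from the TCP to the fingertips, in m); z points along the fingers, y is the line along which they close (so a half turn about z gives the same grasp; the last joint's range is limited). The gripper opens to 88 mm and grips with 3 to 60 N. Pads are 20 mm wide; open, the fingers measure 115 mm over their backs; the gripper's body (75 mm by 178 mm) begins 61 mm behind the grasp point.
Start: joints at [1.172, 0.411, -0.013, 1.596, 0.006, 1.134, -0.082], TCP at [0.203, -0.591, 0.248] pointing down, gripper open.
Joint ranges: [-2.95, 2.95], [-0.29, 1.99], [-1.47, 1.44], [0.14, 2.54], [-1.03, 4.17], [0.13, 1.85], [-2.86, 2.86]. Speed limits (rad/s): [2.39, 2.39, 3.01, 3.01, 3.14, 3.14, 3.14].

## Interface

Orientations are given as a unit quaternion [x, y, z, w].
In Python, from station import state, read_camera, job_done, tip_extent gives the robot as it stands.
- The arm moves only by the shell command python3 -m jog 'ROWS' [OPENING]. ROWS is JSON, a list of rows, each an object of numbers: "x", "y", "z": the shift along the tool's x, y, z in mm; "yaw": the turn about the tool's z in degrees. A call has 1 to 8 rows; each row is the pose to reach, as a shift and turn from the pose commanded when the call began, along the tool's axes at that moment; what a row does not reach only later rows make up. A row lasts 1/8 s, in which the tool goes at most 62.5 mm and 10.7 degrees, less where a joint would pass 70% of its speed; a pose out of reach is approached as far as the arm can. A call with a gripper value outside its range is refused whole. OPENING is the opening in per cent of the stroke, from 0 (shut) to 100 (fully open), set as the call begins (- or left out, the last holds). The fingers move at their own pace and stop on an object; the grip force is fixed at half the most. Time passes only in rows, so rows that repeat a pose let the fingers close. It gives the time, the measured TCP pose, the force, the opening and the grip force at its end, in the units of the state.
- state(): the state, without advancing time (a new reading comes with each control period).
- read_camera(name): name is "scene" or "top" or "wrist"; returns a dict with "img" (384x512x3 uint8, blue, green, red), "camera_matrix" (3x3 intrinsics, pixels), "R" (3x3) and "t" (3): a world point X has camera coordinates R X + t. Camera axes: x right, y down, z forward; pixel columns grow to the right and rows downward; lengths in m; the calibration is good to about 2 mm. The wrist camera is an equidistant fisheye: a pixel r from the principal point sees the ray r / f radians off the axis. A picture is of the moment at which its call begins. There is no depth.
- job_done(): hands the job in; it is judged then, once.
The state is a dict: "time_s": time; "q": joint angles; "qd": joint speeds; "effort": joint torques, N m; "position": TCP position; "tcp_rot": TCP orientation; "wrist_force": force on the tool from outside, world axes, zero at the start; "ft_torque": the same for the moment, N m; "opening": opening from 0.0 (shut) to 1.0 (fully open); "grip_force": force on a finger pad.
Only numpy, scipy, OpenCV 4.12 (cv2) and the standard library are available. Lean on these libraries where they do the work, as an engineer would, in place of code of your own. Each camera call takes 0.05 s, during which the arm holds its last target. There are 200 camera calls.

## Working session

There is one attempt and no reset: what is moved stays moved. The work goes in short steps, Python scripts to look and compute and a shell command to move; the robot and the scene stay as the last step left them, time stands still between calls to the robot, and variables do not carry over. Pictures are saved under pics/ and viewed, at most 11 in all, crops included, and the job is handed in when it is done.

```bash
mkdir -p pics; cat > h.py <<'E'
import numpy as np,cv2
from station import state,read_camera
from scipy.spatial.transform import Rotation as Ro
def ray(c,u,v,fish=False):
    K=np.array(c["camera_matrix"]);R=np.array(c["R"]);t=np.array(c["t"])
    a=(u-K[0,2])/K[0,0];b=(v-K[1,2])/K[1,1]
    if fish:
        r=np.hypot(a,b);s=np.sin(r)/r if r>1e-9 else 1;d=np.array([a*s,b*s,np.cos(r)])
    else: d=np.array([a,b,1.])
    return -R.T@t,R.T@d
def plane(c,u,v,z,fish=False):
    o,d=ray(c,u,v,fish);return o+d*(z-o[2])/d[2]
def proj(c,X,fish=False):
    K=np.array(c["camera_matrix"]);p=np.array(c["R"])@X+np.array(c["t"])
    if fish:
        n=np.hypot(p[0],p[1]);th=np.arctan2(n,p[2]);a,b=p[:2]/n*th
    else:a,b=p[:2]/p[2]
    return np.array([a*K[0,0]+K[0,2],b*K[1,1]+K[1,2]])
E
python3 - <<'E'
from h import *
for n in("top","scene"):
    c=read_camera(n);cv2.imwrite(f"pics/{n}0.png",cv2.resize(c["img"],(800,600),interpolation=cv2.INTER_CUBIC))
    np.save(f"{n}0.npy",c,allow_pickle=True)
    print(n,c["camera_matrix"],-np.array(c["R"]).T@c["t"])
print(state())
E
```

```text
top [[460.37735099   0.         260.77652817]
 [  0.         460.37735099 188.60001818]
 [  0.           0.           1.        ]] [ 0.32189717 -0.00939428  1.44824656]
scene [[420.22921641   0.         260.71006303]
 [  0.         420.22921641 188.07110546]
 [  0.           0.           1.        ]] [ 1.06440171 -0.80508814  0.84292409]
{'time_s': 0.1, 'q': array([ 1.17178964,  0.41181781, -0.01273846,  1.59696288,  0.00560097,
        1.13427991, -0.08220507]), 'qd': array([ 5.67318120e-04, -2.82530476e-03, -4.72274598e-04, -2.84800964e-03,
       -1.20021439e-03,  5.29916467e-04, -1.90757384e-06]), 'effort': array([ 3.34405806e-03, -5.89087594e+01,  6.43926077e-01, -2.91707504e+01,
       -5.38570737e-02,  1.45215975e-02,  6.58957219e-05]), 'position': array([ 0.20284846, -0.5907242 ,  0.24689327]), 'tcp_rot': array([ 9.86348166e-01,  1.64671743e-01, -1.62704244e-04, -6.97447500e-04]), 'wrist_force': array([-0.02108416,  1.16179822, -0.13109155]), 'ft_torque': array([ 0.00563568,  0.01028072, -0.02241507]), 'grip_force': 0.0, 'opening': 0.9958279911681531}
```

View pics/top0.png

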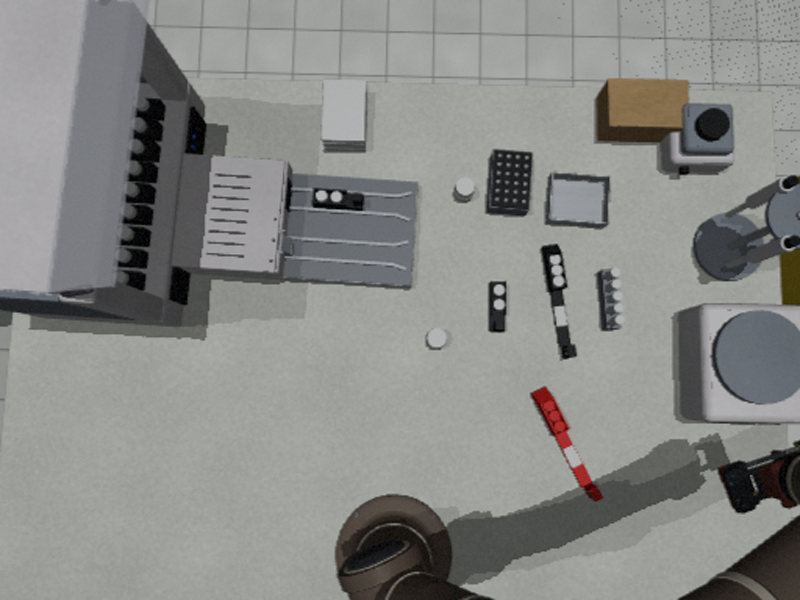

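View pics/scene0.png

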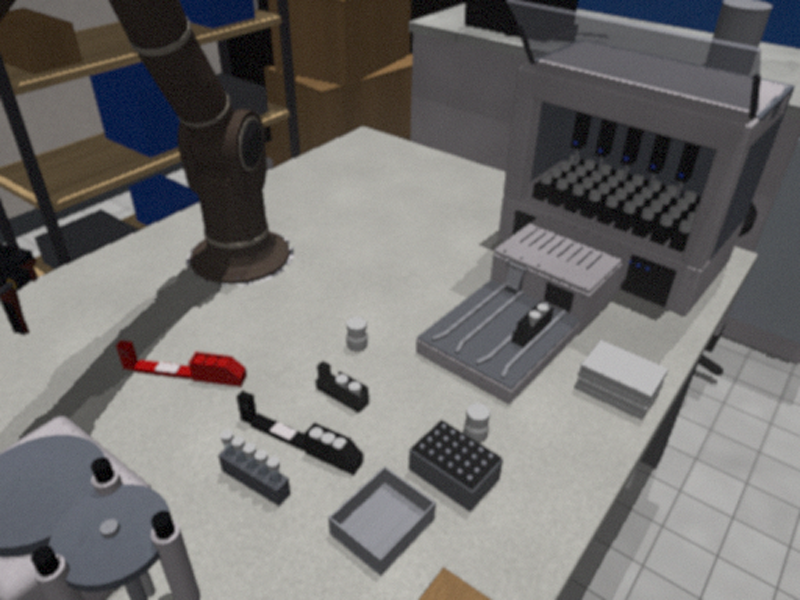

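The top view shows the deck at about (285–418, 175–287) in 800 px coordinates. The main lane is between the rails at rows ~242 and ~264, and the flap is on the left. The black carrier runs from its nose at (553,247) to its handle at (569,352). I'll zoom in on both.

```bash
python3 - <<'E'
from h import *
c=np.load("top0.npy",allow_pickle=True).item()
im=c["img"]
a=cv2.resize(im[100:190,120:275],None,fx=5,fy=5,interpolation=cv2.INTER_CUBIC)
cv2.imwrite("pics/deck.png",a)
# carrier white caps + dark mask in region (512 px coords)
hsv=cv2.cvtColor(im,cv2.COLOR_BGR2HSV)
m=np.zeros(im.shape[:2],np.uint8);x0,x1,y0,y1=343,375,150,235
g=im[...,2]
m[y0:y1,x0:x1]=((g<70)[y0:y1,x0:x1])*255
n,l,s,ct=cv2.connectedComponentsWithStats(m);print(s[1:],ct[1:])
w=np.zeros_like(m);w[y0:y1,x0:x1]=((g>190)&(hsv[...,1]<40))[y0:y1,x0:x1]*255
for k in cv2.findContours(cv2.morphologyEx(w,cv2.MORPH_OPEN,np.ones((2,2))),0,2)[0]:
    if 8<cv2.contourArea(k)<300:
        r=cv2.minAreaRect(k);print("white",r,plane(c,*r[0],.052)[:2],plane(c,*r[0],.011)[:2])
pt=np.argwhere(m>0)[:,::-1].astype(np.float32)
print(cv2.minAreaRect(pt))
b=cv2.resize(im[150:236,320:400],None,fx=6,fy=6,interpolation=cv2.INTER_CUBIC)
cv2.imwrite("pics/both.png",np.hstack([cv2.resize(a,(int(a.shape[1]*450/a.shape[0]),450)) ]))
cv2.imwrite("pics/carr.png",b)
E
```

```text
[[346 156  17  41 296]
 [359 174   3   5   8]
 [354 199   1   1   1]
 [355 205   1   3   3]
 [356 209  13  21 167]] [[353.39527027 175.31756757]
 [360.375      175.75      ]
 [354.         199.        ]
 [355.         206.        ]
 [361.43113772 219.04191617]]
((357.53509521484375, 192.5944061279297), (73.30760192871094, 12.481249809265137), 80.90972137451172)
```

View pics/deck.png

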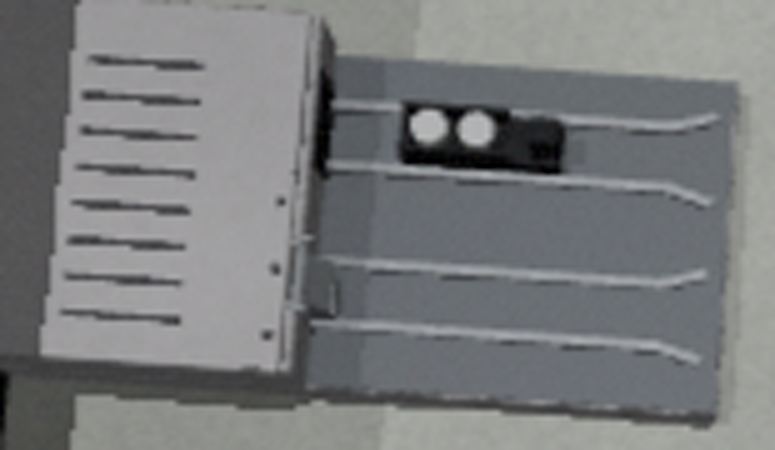

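View pics/carr.png

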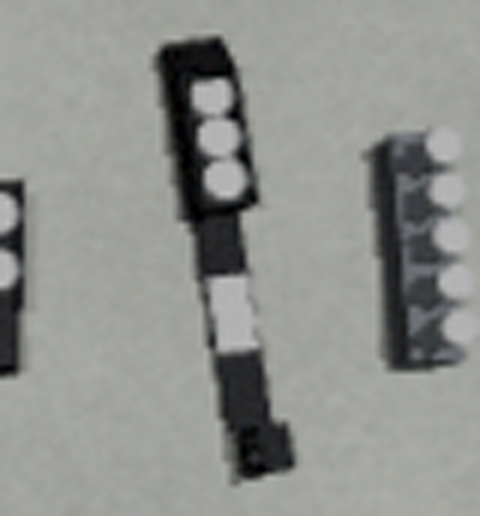

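The deck crop shows the lane rails running (335,262)→(655,285) and (320,325)→(650,345). In the carrier crop the caps are at (212,97), (217,137) and (225,180), and the label is at (232,313).

```bash
python3 - <<'E'
from h import *
c=np.load("top0.npy",allow_pickle=True).item()
D=lambda u,v,z:plane(c,120+(u+.5)/5-.5,100+(v+.5)/5-.5,z)[:2]
C=lambda u,v,z:plane(c,320+(u+.5)/6-.5,150+(v+.5)/6-.5,z)[:2]
a,b,e,f=D(335,262,.047),D(655,285,.047),D(320,325,.047),D(650,345,.047)
print("rails",a,b,e,f)
d1=a-b;d2=e-f
for d in(d1,d2):print("dir",np.degrees(np.arctan2(d[1],d[0])))
d=(d1/np.linalg.norm(d1)+d2/np.linalg.norm(d2))/2;d/=np.linalg.norm(d);n=np.array([-d[1],d[0]])
print("gap",(e-a)@n,(f-b)@n)
p,q=D(738,83,.04),D(713,414,.04)
dq=q-p;print("front edge",p,q,np.linalg.norm(dq),np.degrees(np.arctan2(dq[1],dq[0]))-90)
# origin: from front edge: s=-.255 , t: corner y=-.155,+.06
print("origin est", p+.255*d+.155*n, q+.255*d-.06*n, "lane mid off", ((a+b+e+f)/4-(q+.255*d-.06*n))@n)
k=[C(212,97,.05),C(217,137,.05),C(225,180,.05)];L=C(232,313,.011);H=C(266,448,.058)
print(k,L,H)
for s in(k[0]-k[2],k[1]-L,k[1]-H):print(np.linalg.norm(s),np.degrees(np.arctan2(s[1],s[0])))
for u,v in((163,55),(222,42),(185,215),(257,203)):print(C(u,v,.046),C(u,v,0))
c=np.load("scene0.npy",allow_pickle=True).item()
S=lambda u,v,z:plane(c,(u+.5)/1.5625-.5,(v+.5)/1.5625-.5,z)[:2]
print("scene caps",S(318,433,.05),S(328,438,.05),S(339,444,.05))
E
```

```text
rails [0.61125325 0.21355223] [0.60102116 0.01516956] [0.57148958 0.22120173] [0.56330246 0.01740632]
dir 87.04744009693867
dir 87.69947821691785
gap 0.04007243778634316 0.037781578394409966
front edge [ 0.73287602 -0.03403288] [ 0.52212047 -0.02235611] 0.21107877555763144 86.8288074256306
origin est [0.58972442 0.22780221] [0.593743   0.22962645] lane mid off 0.001800190848852478
[array([ 0.57860288, -0.30747945]), array([ 0.55780411, -0.30991909]), array([ 0.53555953, -0.31387951])] [ 0.47117488 -0.32555359] [ 0.39834885 -0.33186366]
0.043516560485865566 8.457281655549286
0.08802875842404864 10.230390745717358
0.16095820997274604 7.835943011004882
[ 0.60083666 -0.28309819] [ 0.60998713 -0.29207691]
[ 0.60833183 -0.31369865] [ 0.61772818 -0.3236812 ]
[ 0.51757847 -0.2940623 ] [ 0.5239977  -0.30340069]
[ 0.52457318 -0.33112981] [ 0.53122187 -0.34168418]
scene caps [ 0.54590011 -0.31641264] [ 0.56519584 -0.31437967] [ 0.58675133 -0.31292612]
```

```bash
cat >> h.py <<'E'
def go(x,y,z,deg):
    s=state();R=Ro.from_quat(s["tcp_rot"]).as_matrix()
    a=np.degrees(np.arctan2(R[1,0],R[0,0]))
    d=R.T@(np.array([x,y,z])-s["position"])*1000
    print("shift",d.round(1),"yaw",round(a-deg,2),"now ang",round(a,2),s["position"].round(4))
E
python3 - <<'E'
from h import *
go(.555,-.31,.2,9)
t=np.load("top0.npy",allow_pickle=True).item();c=np.load("scene0.npy",allow_pickle=True).item()
def tri(u,v,U,V):
    o1,d1=ray(t,320+(u+.5)/6-.5,150+(v+.5)/6-.5);o2,d2=ray(c,(U+.5)/1.5625-.5,(V+.5)/1.5625-.5)
    k=np.linalg.lstsq(np.c_[d1,-d2],o2-o1,rcond=None)[0];print((o1+k[0]*d1).round(4),(o2+k[1]*d2).round(4))
tri(443,145,290,476);tri(458,328,228,438)
tri(217,137,328,438)
E
```

```text
shift [ 424.2 -151.    47.1] yaw 9.96 now ang 18.96 [ 0.2028 -0.5907  0.2469]
[ 0.5548 -0.4238  0.058 ] [ 0.5736 -0.4053  0.0557]
[ 0.4593 -0.4246  0.0752] [ 0.4619 -0.4217  0.0746]
[ 0.559  -0.3115  0.0428] [ 0.5606 -0.3099  0.0428]
```

```bash
python3 -m jog '[{"x":54,"y":-19,"z":6,"yaw":2},{"x":108,"y":-38,"z":12,"yaw":4},{"x":162,"y":-58,"z":18,"yaw":6},{"x":216,"y":-77,"z":24,"yaw":8},{"x":270,"y":-96,"z":30,"yaw":10},{"x":324,"y":-115,"z":36,"yaw":10},{"x":378,"y":-134,"z":42,"yaw":10},{"x":424,"y":-151,"z":47,"yaw":10}]' 65
python3 -m jog '[{"x":0},{"x":0}]'
python3 - <<'E'
from h import *
c=read_camera("wrist");cv2.imwrite("pics/w1.png",cv2.resize(c["img"],(800,600),interpolation=cv2.INTER_CUBIC))
np.save("w1.npy",c,allow_pickle=True)
go(.555,-.31,.2,9);print(proj(c,np.array([.555,-.31,.046]),True)*1.5625,proj(c,np.array([.471,-.3255,.011]),True)*1.5625)
E
```

```text
time_s: 1.1
position: [0.5564, -0.3086, 0.2]
tcp_rot: [0.997, 0.079, -0.0, -0.0]
wrist_force: [-0.0, 0.5, 1.1]
opening: 0.651
grip_force: 0.0
shift [-7.8  7.  -0.9] yaw 0.43 now ang 9.43 [ 0.5615 -0.3019  0.1992]
[405.42615985 286.59638538] [407.83531912 377.70022774]schema error: expected keys x, y, z, yaw
```

View pics/w1.png

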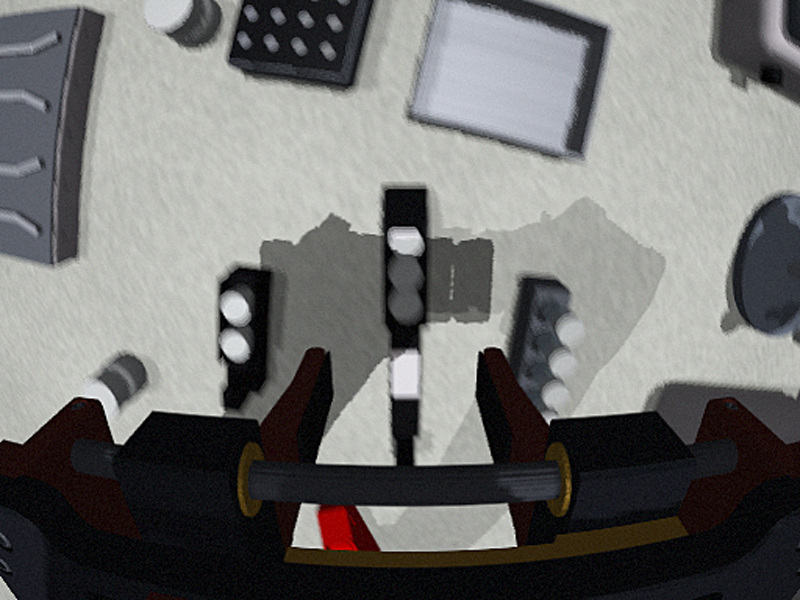

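The wrist view shows the carrier's nose at (405,187), its caps at (405,238), (404,272) and (404,304), and its label at (405,374). It lines up with the tool.

```bash
python3 -m jog '[{"x":0,"y":0,"z":0,"yaw":0},{"x":0,"y":0,"z":0,"yaw":0}]'
python3 - <<'E'
from h import *
c=np.load("w1.npy",allow_pickle=True).item()
P=lambda u,v,z:plane(c,(u+.5)/1.5625-.5,(v+.5)/1.5625-.5,z,True)[:2].round(4)
print("nose",P(405,187,.015),"mid cap",P(404,272,.05),"label",P(405,374,.011),"sides",P(384,300,.046),P(426,300,.046))
c=read_camera("wrist");im=c["img"];cv2.imwrite("w2.png",im)
np.save("w2.npy",c,allow_pickle=True)
# row-wise dark extents of the carrier (columns near 259)
g=cv2.cvtColor(im,cv2.COLOR_BGR2GRAY)
cen=proj(c,np.array([.555,-.31,.046]),True);print(cen)
for v in range(110,240,8):
    x=np.where(g[v,225:295]<45)[0]+225
    print(v,x.min() if len(x) else None,x.max() if len(x) else None)
go(.555,-.31,.2,9)
E
```

```text
time_s: 1.4
position: [0.5538, -0.3118, 0.2004]
tcp_rot: [0.997, 0.077, -0.001, 0.0]
wrist_force: [0.1, -1.0, 0.3]
opening: 0.651
grip_force: 0.0
nose [ 0.6168 -0.2997] mid cap [ 0.5658 -0.3072] label [ 0.4741 -0.3225] sides [ 0.5438 -0.2973] [ 0.5482 -0.3247]
[256.5833876  180.33533316]
110 None None
118 250 270
126 244 271
134 244 272
142 243 272
150 243 272
158 244 273
166 243 272
174 244 272
182 244 272
190 244 272
198 244 272
206 244 271
214 249 267
222 249 267
230 249 249
238 249 249
shift [ 1.7 -2.   0.6] yaw -0.18 now ang 8.82 [ 0.5537 -0.3122  0.2006]
```

```bash
python3 - <<'E'
from h import *
c=np.load("w2.npy",allow_pickle=True).item()
P=lambda u,v,z:plane(c,u,v,z,True)[:2]
r=P(258,210.5,.046);n=P(258,118.5,.015);f=P(258,150,.046);q=P(258,218,.011)
print("rear",r,"nose",n,np.linalg.norm(n-r),np.degrees(np.arctan2(*(f-r)[::-1])),np.degrees(np.arctan2(*(n-r)[::-1])))
print("width",np.linalg.norm(P(243.5,190,.046)-P(272.5,190,.046)), P(258,190,.046), np.degrees(np.arctan2(*(f-q)[::-1])))
u=(n-r)/np.linalg.norm(n-r);B=(r+.032*u+n-.06*u)/2;print(B)
go(*B,.040,9)
E
```

```text
rear [ 0.52252494 -0.31653542] nose [ 0.61504844 -0.30203234] 0.09365328189409565 8.880601684647429 8.908637337095975
width 0.029902219920916344 [ 0.54498922 -0.31302653] 8.849481072745009
[ 0.55495558 -0.31145191]
shift [  1.6  -0.6 160.6] yaw -0.18 now ang 8.82 [ 0.5537 -0.3122  0.2006]
```

```bash
python3 -m jog '[{"x":1.5,"y":-0.5,"z":45,"yaw":0},{"x":1.5,"y":-0.5,"z":90,"yaw":0},{"x":1.5,"y":-0.5,"z":130,"yaw":0},{"x":1.5,"y":-0.5,"z":152,"yaw":0},{"x":1.5,"y":-0.5,"z":161,"yaw":0},{"x":1.5,"y":-0.5,"z":161,"yaw":0}]'
python3 -m jog '[{"x":0,"y":0,"z":0,"yaw":0},{"x":0,"y":0,"z":0,"yaw":0},{"x":0,"y":0,"z":0,"yaw":0},{"x":0,"y":0,"z":0,"yaw":0}]' 0
python3 -m jog '[{"x":0,"y":0,"z":-15,"yaw":0},{"x":0,"y":0,"z":-50,"yaw":0},{"x":0,"y":0,"z":-100,"yaw":0},{"x":0,"y":0,"z":-115,"yaw":0},{"x":0,"y":0,"z":-115,"yaw":0}]'
python3 - <<'E'
from h import *
d=np.array([np.cos(np.radians(87.4)),np.sin(np.radians(87.4))])
o=np.array([.5915,.2285]);p=o-.09*d;print(p)
go(*p,.16,87.4)
E
```

```text
time_s: 2.2
position: [0.5558, -0.3108, 0.0398]
tcp_rot: [0.997, 0.077, -0.0, 0.0]
wrist_force: [-0.1, 0.7, 0.7]
opening: 0.648
grip_force: 0.0
time_s: 2.7
position: [0.5568, -0.3102, 0.0404]
tcp_rot: [0.997, 0.078, 0.001, 0.0]
wrist_force: [-0.3, -0.8, 4.9]
opening: 0.338
grip_force: 30.0
time_s: 3.32
position: [0.5565, -0.3099, 0.1553]
tcp_rot: [0.997, 0.078, 0.001, 0.0]
wrist_force: [0.4, -1.0, -4.3]
opening: 0.34
grip_force: 30.0
[0.58741733 0.13859265]
shift [ 100.3 -438.2   -4.9] yaw -78.45 now ang 8.95 [ 0.5565 -0.3099  0.1553]
```

```bash
python3 -m jog '[{"x":12,"y":-50,"z":0,"yaw":-9.8},{"x":24,"y":-100,"z":0,"yaw":-19.6},{"x":36,"y":-151,"z":0,"yaw":-29.4},{"x":48,"y":-202,"z":0,"yaw":-39.2},{"x":60,"y":-254,"z":0,"yaw":-49},{"x":72,"y":-306,"z":0,"yaw":-58.8},{"x":83,"y":-358,"z":0,"yaw":-68.6},{"x":94,"y":-409,"z":0,"yaw":-78.4}]'
python3 -m jog '[{"x":0,"y":0,"z":0,"yaw":0},{"x":0,"y":0,"z":0,"yaw":0},{"x":0,"y":0,"z":0,"yaw":0},{"x":0,"y":0,"z":0,"yaw":0}]'
python3 - <<'E'
from h import *
d=np.array([np.cos(np.radians(87.4)),np.sin(np.radians(87.4))])
o=np.array([.5915,.2285]);p=o-.09*d;go(*p,.16,87.4)
c=read_camera("wrist");im=cv2.resize(c["img"],(800,600),interpolation=cv2.INTER_CUBIC)
np.save("w3.npy",c,allow_pickle=True);cv2.imwrite("pics/w3.png",im)
E
```

```text
time_s: 4.32
position: [0.5841, 0.1102, 0.1523]
tcp_rot: [0.721, 0.693, -0.001, -0.001]
wrist_force: [1.0, -0.8, -4.0]
opening: 0.341
grip_force: 30.0
time_s: 4.82
position: [0.5856, 0.1074, 0.1543]
tcp_rot: [0.724, 0.69, -0.0, 0.0]
wrist_force: [0.1, 0.6, -2.9]
opening: 0.341
grip_force: 30.0
shift [31.3  0.3 -5.7] yaw -0.18 now ang 87.22 [0.5856 0.1074 0.1543]
```

View pics/w3.png

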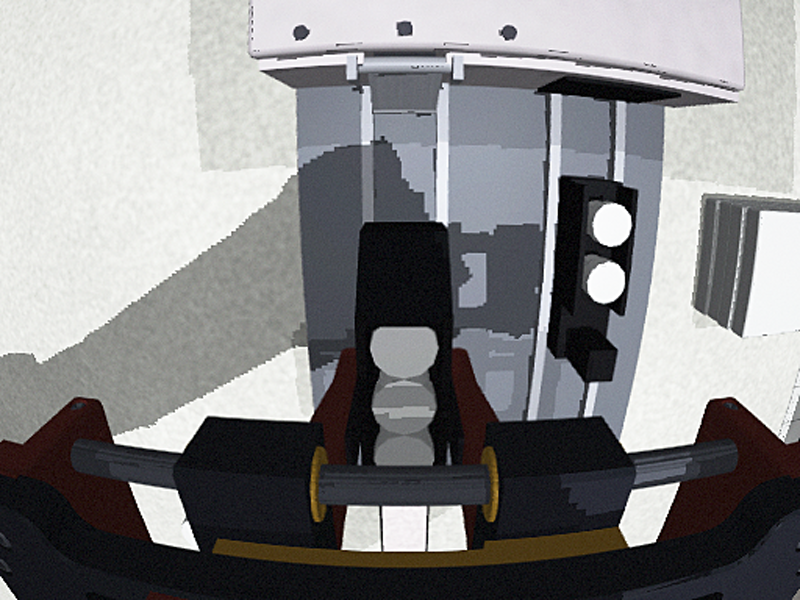

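The wrist view shows the rails near columns 367 and 443, the hinge at (406,66), and the carrier centred near column 404. The lane is straight ahead, so I'll measure it.

```bash
python3 - <<'E'
from h import *
c=np.load("w3.npy",allow_pickle=True).item();g=cv2.cvtColor(c["img"],cv2.COLOR_BGR2GRAY).astype(int)
L=[];Rr=[]
for v in range(60,136,6):
    row=g[v];
    def runs(a,b):
        seg=row[a:b];x=np.arange(a,b);gr=np.diff(seg);i=np.argmax(gr);j=i+np.argmin(gr[i:]);return x[i]+.5,x[j]+.5
    l=runs(222,246);r=runs(272,296)
    # top face of rail 6 mm wide
    pl=[plane(c,u,v,.047,True)[:2] for u in l+r]
    ok=[np.linalg.norm(pl[1]-pl[0]),np.linalg.norm(pl[3]-pl[2]),np.linalg.norm(pl[3]-pl[0]),np.linalg.norm(pl[2]-pl[1])]
    print(v,l,r,(np.array(ok)*1000).round(1),((pl[0]+pl[3])/2).round(4),((pl[1]+pl[2])/2).round(4))
for u,v in((352,66),(458,66),(406,66)):print("hinge",plane(c,(u+.5)/1.5625-.5,(v+.5)/1.5625-.5,.098,True)[:2])
print("roof edge",plane(c,259,56/1.5625,.112,True))
print("cupnose cols at v=165:",[int(x) for x in (np.where(g[165,215:300]<45)[0]+215)[[0,-1]]])
E
```

```text
60 (np.float64(231.5), np.float64(236.5)) (np.float64(280.5), np.float64(286.5)) [ 4.   4.9 44.3 35.4] [0.5928 0.2224] [0.5924 0.2223]
66 (np.float64(231.5), np.float64(237.5)) (np.float64(279.5), np.float64(286.5)) [ 4.9  5.7 44.3 33.8] [0.5925 0.2174] [0.5921 0.2173]
72 (np.float64(230.5), np.float64(237.5)) (np.float64(279.5), np.float64(286.5)) [ 5.7  5.7 45.2 33.8] [0.5919 0.2125] [0.5919 0.2123]
78 (np.float64(230.5), np.float64(238.5)) (np.float64(279.5), np.float64(286.5)) [ 6.5  5.7 45.2 33.1] [0.5917 0.2075] [0.5921 0.2074]
84 (np.float64(230.5), np.float64(238.5)) (np.float64(279.5), np.float64(286.5)) [ 6.5  5.7 45.3 33.1] [0.5914 0.2025] [0.5918 0.2024]
90 (np.float64(230.5), np.float64(236.5)) (np.float64(279.5), np.float64(286.5)) [ 4.9  5.7 45.3 34.8] [0.5912 0.1976] [0.5908 0.1975]
96 (np.float64(230.5), np.float64(238.5)) (np.float64(279.5), np.float64(286.5)) [ 6.5  5.7 45.4 33.2] [0.591  0.1926] [0.5914 0.1925]
102 (np.float64(231.5), np.float64(238.5)) (np.float64(278.5), np.float64(286.5)) [ 5.7  6.5 44.7 32.5] [0.5911 0.1877] [0.5907 0.1876]
108 (np.float64(231.5), np.float64(238.5)) (np.float64(278.5), np.float64(286.5)) [ 5.7  6.5 44.8 32.5] [0.5909 0.1827] [0.5905 0.1827]
114 (np.float64(231.5), np.float64(238.5)) (np.float64(278.5), np.float64(286.5)) [ 5.7  6.6 44.9 32.6] [0.5907 0.1778] [0.5902 0.1777]
120 (np.float64(230.5), np.float64(238.5)) (np.float64(278.5), np.float64(286.5)) [ 6.6  6.6 45.9 32.7] [0.59   0.1728] [0.59   0.1728]
126 (np.float64(231.5), np.float64(238.5)) (np.float64(278.5), np.float64(286.5)) [ 5.8  6.6 45.2 32.8] [0.5902 0.1678] [0.5898 0.1678]
132 (np.float64(231.5), np.float64(238.5)) (np.float64(278.5), np.float64(286.5)) [ 5.8  6.6 45.4 33. ] [0.59   0.1628] [0.5895 0.1628]
hinge [0.57137832 0.22904942]
hinge [0.61462131 0.22700899]
hinge [0.59338314 0.22759929]
roof edge [0.59300667 0.22887713 0.112     ]
cupnose cols at v=165: [229, 287]
```

```bash
python3 - <<'E'
from h import *
c=np.load("w3.npy",allow_pickle=True).item()
s=state();R=Ro.from_quat(s["tcp_rot"]).as_matrix();p=s["position"]
for a,z in((.036,.161),(.058,.137)):
    X=p+R[:,0]*a;X[2]=z;print(proj(c,X,True))
go(.5885,.1316,.0845,87.4)
E
```

```text
[255.64349691 201.64107793]
[255.99326265 146.4494735 ]
shift [24.1  1.8 70. ] yaw -0.15 now ang 87.25 [0.5856 0.1077 0.1545]
```

```bash
python3 -m jog '[{"x":8,"y":0.7,"z":15,"yaw":0},{"x":16,"y":0.7,"z":35,"yaw":0},{"x":24,"y":0.7,"z":50,"yaw":-0.15},{"x":24,"y":0.7,"z":60,"yaw":-0.15},{"x":24,"y":0.7,"z":60,"yaw":-0.15},{"x":24,"y":0.7,"z":60,"yaw":-0.15},{"x":24,"y":0.7,"z":60,"yaw":-0.15}]'
python3 - <<'E'
from h import *
c=read_camera("wrist");np.save("w4.npy",c,allow_pickle=True)
go(.5885,.1316,.0845,87.4)
cv2.imwrite("pics/w4.png",cv2.resize(c["img"][0:230,180:340],None,fx=3.4,fy=2.6,interpolation=cv2.INTER_CUBIC))
s=state();R=Ro.from_quat(s["tcp_rot"]).as_matrix();p=s["position"];X=p+R[:,0]*.058;X[2]-=.018;print(proj(c,X,True))
g=cv2.cvtColor(c["img"],cv2.COLOR_BGR2GRAY).astype(int)
for v in range(60,170,10):
    d=np.where(g[v,215:300]<45)[0]+215
    l=[plane(c,u,v,.047,True)[:2] for u in(231,286)]
    print(v,d[[0,-1]] if len(d) else "",np.diff(g[v,220:300]).argmax()+220.5, [int(x) for x in g[v,222:242]],[int(x) for x in g[v,274:296]])
E
```

```text
time_s: 5.75
position: [0.5878, 0.1325, 0.0953]
tcp_rot: [0.722, 0.691, 0.0, 0.0]
wrist_force: [-0.4, -0.3, -2.8]
opening: 0.342
grip_force: 30.0
shift [-0.9  0.8 10.8] yaw 0.08 now ang 87.48 [0.5878 0.1325 0.0953]
[255.73918189 146.69290878]
60  290.5 [92, 93, 91, 97, 96, 95, 91, 93, 91, 89, 90, 91, 89, 92, 90, 85, 89, 90, 90, 87] [86, 82, 93, 90, 84, 88, 89, 85, 90, 91, 73, 79, 70, 80, 77, 80, 89, 105, 96, 100, 100, 88]
70  295.5 [212, 212, 214, 214, 218, 215, 219, 215, 221, 218, 215, 220, 217, 218, 220, 220, 220, 222, 220, 225] [225, 222, 223, 219, 220, 221, 219, 221, 223, 216, 220, 219, 221, 219, 217, 213, 214, 214, 212, 211, 207, 220]
80  290.5 [83, 75, 88, 101, 103, 100, 102, 103, 101, 105, 113, 62, 56, 55, 58, 55, 56, 56, 56, 51] [110, 106, 105, 103, 105, 107, 106, 109, 109, 109, 109, 105, 101, 105, 100, 98, 84, 210, 220, 221, 190, 114]
90  287.5 [221, 217, 216, 219, 231, 129, 90, 101, 101, 100, 105, 104, 106, 106, 110, 111, 105, 111, 107, 113] [104, 105, 107, 105, 106, 107, 102, 107, 107, 109, 101, 106, 101, 94, 171, 230, 222, 221, 221, 223, 181, 139]
100  285.5 [96, 91, 92, 
[... 692 characters left out ...]
 140, 139, 147, 144, 142, 144, 141, 100, 218, 248, 238, 239, 238, 239, 237, 238, 244, 218, 153, 141]
140  283.5 [114, 127, 125, 127, 126, 128, 123, 125, 130, 97, 66, 80, 79, 83, 82, 76, 82, 79, 82, 79] [83, 81, 75, 75, 74, 77, 74, 81, 62, 113, 219, 247, 238, 239, 238, 237, 237, 237, 241, 216, 166, 164]
150 [230 285] 285.5 [116, 127, 122, 123, 125, 125, 126, 144, 20, 14, 12, 19, 15, 6, 10, 14, 17, 18, 5, 11] [9, 8, 25, 24, 16, 21, 28, 21, 23, 26, 23, 0, 130, 239, 245, 239, 238, 238, 237, 199, 150, 157]
160 [230 286] 286.5 [98, 130, 125, 127, 126, 130, 136, 65, 3, 4, 7, 16, 4, 6, 20, 14, 9, 19, 5, 1] [8, 3, 14, 10, 14, 18, 16, 22, 24, 15, 18, 18, 0, 161, 255, 243, 240, 242, 236, 189, 160, 163]
```

View pics/w4.png

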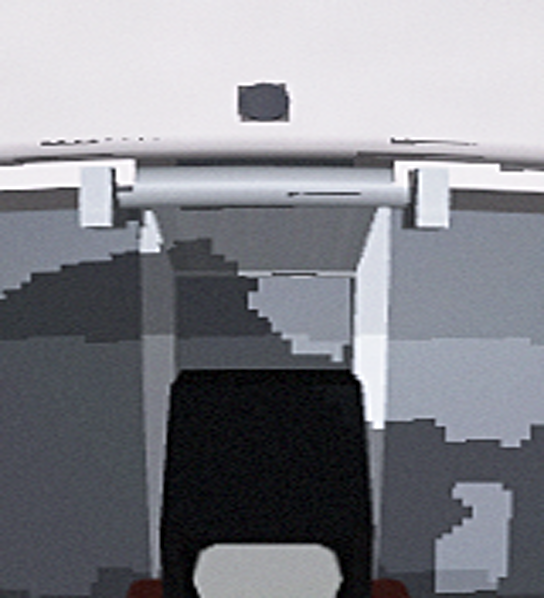

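The close view shows the carrier nose (crop columns 163–370) centred between the rails (inner edges ~176 and ~354, outer ~142 and ~387), and the flap is shut. I'll lower it.

```bash
python3 -m jog '[{"x":0,"y":0,"z":4,"yaw":0},{"x":0,"y":0,"z":8,"yaw":0},{"x":0,"y":0,"z":11,"yaw":0},{"x":0,"y":0,"z":13,"yaw":0},{"x":0,"y":0,"z":14,"yaw":0},{"x":0,"y":0,"z":14,"yaw":0}]'
python3 -m jog '[{"x":0,"y":0,"z":1,"yaw":0},{"x":0,"y":0,"z":1.5,"yaw":0},{"x":0,"y":0,"z":1.5,"yaw":0}]'
```

```text
time_s: 6.55
position: [0.5874, 0.1327, 0.0806]
tcp_rot: [0.722, 0.692, 0.0, 0.0]
wrist_force: [0.6, 0.9, -3.1]
opening: 0.338
grip_force: 30.0
time_s: 6.92
position: [0.5875, 0.1328, 0.0804]
tcp_rot: [0.722, 0.692, 0.0, 0.0]
wrist_force: [-4.2, -2.5, 6.8]
opening: 0.338
grip_force: 30.0
```

```bash
python3 -m jog '[{"x":0,"y":0,"z":-1,"yaw":0},{"x":0,"y":0,"z":-1,"yaw":0},{"x":0,"y":0,"z":-1,"yaw":0},{"x":0,"y":0,"z":-20,"yaw":0},{"x":0,"y":0,"z":-60,"yaw":0},{"x":-40,"y":0,"z":-80,"yaw":0},{"x":-100,"y":0,"z":-80,"yaw":0},{"x":-158,"y":0,"z":-80,"yaw":0}]' 60
python3 -m jog '[{"x":0,"y":0,"z":0,"yaw":0},{"x":0,"y":0,"z":0,"yaw":0},{"x":0,"y":0,"z":0,"yaw":0}]'
python3 - <<'E'
from h import *
c=read_camera("wrist");np.save("w5.npy",c,allow_pickle=True)
go(.58,-.026,.09,87.4)
cv2.imwrite("pics/w5.png",cv2.resize(c["img"],(800,600),interpolation=cv2.INTER_CUBIC))
s=state();R=Ro.from_quat(s["tcp_rot"]).as_matrix();p=s["position"]
for dz in(.098,.05):
    X=p.copy();X[2]=dz;print(proj(c,X,True)*1.5625)
E
```

```text
time_s: 7.92
position: [0.5809, -0.0266, 0.1611]
tcp_rot: [0.722, 0.692, 0.001, 0.001]
wrist_force: [-0.1, 0.5, 0.0]
opening: 0.603
grip_force: 0.0
time_s: 8.3
position: [0.5807, -0.0231, 0.1597]
tcp_rot: [0.721, 0.692, 0.001, -0.0]
wrist_force: [-0.3, 0.9, -0.6]
opening: 0.6
grip_force: 0.0
shift [-2.9 -0.6 69.6] yaw 0.26 now ang 87.66 [ 0.5807 -0.0232  0.1596]
[400.72782864 338.11252296]
[401.21281108 304.93465651]
```

View pics/w5.png

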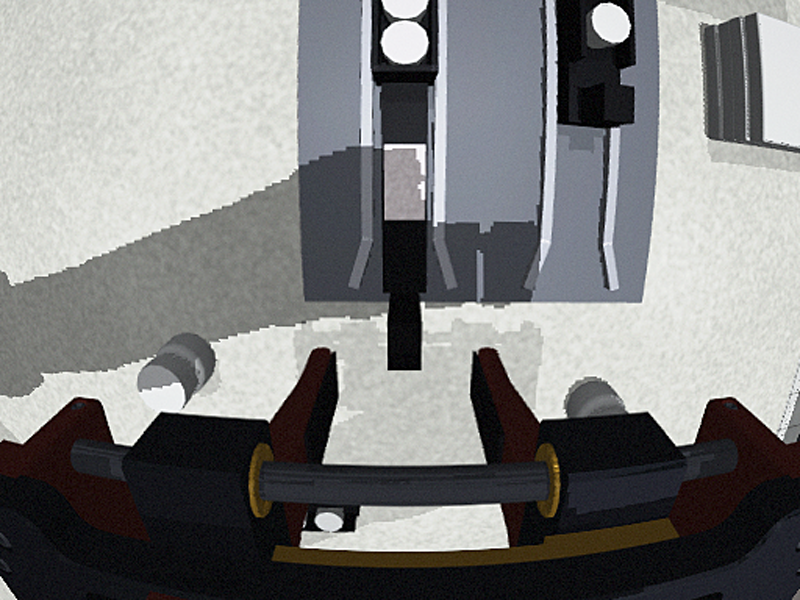

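The wrist view shows the handle top around (404,340), midway between the fingers and under the TCP projection, and the carrier lies straight in the lane. I'll descend and grip.

```bash
python3 -m jog '[{"x":0,"y":0,"z":20,"yaw":0},{"x":0,"y":0,"z":45,"yaw":0},{"x":0,"y":0,"z":62,"yaw":0},{"x":0,"y":0,"z":69,"yaw":0},{"x":0,"y":0,"z":69,"yaw":0}]'
python3 -m jog '[{"x":0,"y":0,"z":0,"yaw":0},{"x":0,"y":0,"z":0,"yaw":0},{"x":0,"y":0,"z":0,"yaw":0},{"x":0,"y":0,"z":0,"yaw":0},{"x":0,"y":0,"z":0,"yaw":0},{"x":0,"y":0,"z":0,"yaw":0}]' 0
```

```text
time_s: 8.98
position: [0.5805, -0.0247, 0.09]
tcp_rot: [0.722, 0.692, -0.0, -0.0]
wrist_force: [-0.3, 0.4, 0.2]
opening: 0.597
grip_force: 0.0
time_s: 9.72
position: [0.5806, -0.0252, 0.0904]
tcp_rot: [0.722, 0.692, 0.0, 0.0]
wrist_force: [-1.0, -1.1, 2.7]
opening: 0.175
grip_force: 30.0
```

```bash
python3 -m jog '[{"x":5,"y":0,"z":0,"yaw":0},{"x":10,"y":0,"z":0,"yaw":0},{"x":15,"y":0,"z":0,"yaw":0},{"x":20,"y":0,"z":0,"yaw":0},{"x":25,"y":0.1,"z":0,"yaw":0},{"x":30,"y":0.1,"z":0,"yaw":0},{"x":35,"y":0.1,"z":0,"yaw":0},{"x":40,"y":0.1,"z":0,"yaw":0}]'
python3 -m jog '[{"x":5,"y":0,"z":0,"yaw":0},{"x":10,"y":0,"z":0,"yaw":0},{"x":15,"y":0,"z":0,"yaw":0},{"x":20,"y":0,"z":0,"yaw":0},{"x":25,"y":0.1,"z":0,"yaw":0},{"x":30,"y":0.1,"z":0,"yaw":0},{"x":35,"y":0.1,"z":0,"yaw":0},{"x":40,"y":0.1,"z":0,"yaw":0}]'
```

```text
time_s: 10.72
position: [0.5825, 0.0136, 0.0903]
tcp_rot: [0.723, 0.691, -0.001, 0.001]
wrist_force: [0.4, -7.9, 6.4]
opening: 0.179
grip_force: 30.0
time_s: 11.72
position: [0.5842, 0.0498, 0.0903]
tcp_rot: [0.723, 0.69, -0.003, 0.002]
wrist_force: [-1.5, -17.5, 8.1]
opening: 0.183
grip_force: 30.0
```

```bash
python3 -m jog '[{"x":4,"y":0,"z":-0.6,"yaw":0},{"x":8,"y":0,"z":-0.6,"yaw":0},{"x":12,"y":0,"z":-0.6,"yaw":0},{"x":16,"y":0,"z":-0.6,"yaw":0}]'
python3 -m jog '[{"x":4,"y":0,"z":0,"yaw":0},{"x":8,"y":0,"z":0,"yaw":0},{"x":12,"y":0,"z":0,"yaw":0},{"x":15,"y":0,"z":0,"yaw":0},{"x":15,"y":0,"z":0,"yaw":0},{"x":15,"y":0,"z":0,"yaw":0},{"x":15,"y":0,"z":0,"yaw":0}]'
python3 - <<'E'
from h import *
c=read_camera("wrist");s=state();print(s["position"],s["wrist_force"],s["ft_torque"],Ro.from_quat(s["tcp_rot"]).as_matrix()[:,0])
cv2.imwrite("pics/w6.png",cv2.resize(c["img"][:250,130:390],None,fx=3,fy=2.4,interpolation=cv2.INTER_CUBIC))
E
```

```text
time_s: 12.22
position: [0.5845, 0.068, 0.0903]
tcp_rot: [0.723, 0.691, -0.002, 0.001]
wrist_force: [-0.2, -9.7, 3.8]
opening: 0.182
grip_force: 30.0
time_s: 13.1
position: [0.5851, 0.0848, 0.0903]
tcp_rot: [0.722, 0.691, -0.001, 0.0]
wrist_force: [-0.4, -5.0, 1.9]
opening: 0.181
grip_force: 30.0
[0.58505706 0.08484765 0.09028704] [-0.01675877 -4.89137745  1.78835697] [-1.69131904 -0.21486661 -0.10552642] [ 0.04397463  0.99903113 -0.00173896]
```

View pics/w6.png

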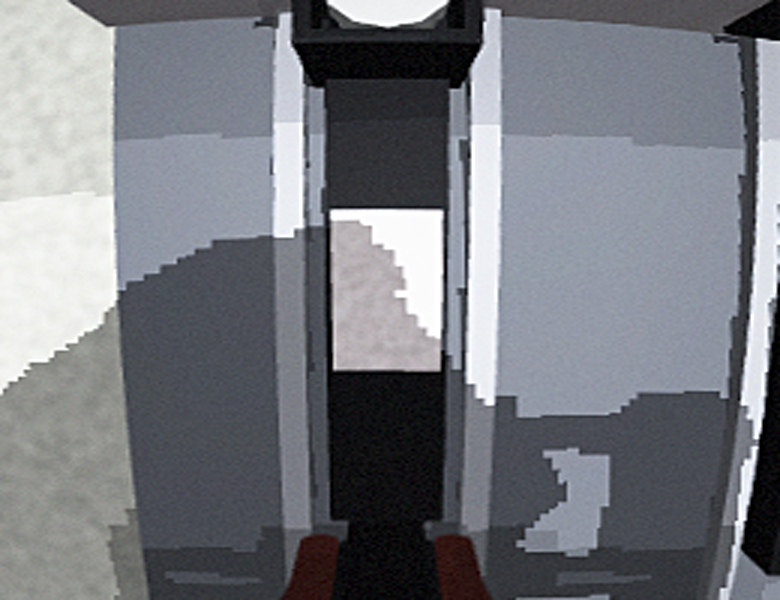

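The cup part sits centred in the tunnel mouth with the neck straight between the rails, and the resistance is about 5 N. I'll continue carefully towards the stop.

```bash
python3 -m jog '[{"x":4,"y":0,"z":0,"yaw":0},{"x":8,"y":0,"z":0,"yaw":0},{"x":12,"y":0,"z":0,"yaw":0},{"x":16,"y":0,"z":0,"yaw":0},{"x":20,"y":0,"z":0,"yaw":0},{"x":24,"y":0,"z":0,"yaw":0},{"x":28,"y":0,"z":0,"yaw":0},{"x":32,"y":0,"z":0,"yaw":0}]'
python3 -m jog '[{"x":3,"y":0,"z":0,"yaw":0},{"x":6,"y":0,"z":0,"yaw":0},{"x":9,"y":0,"z":0,"yaw":0},{"x":12,"y":0,"z":0,"yaw":0},{"x":15,"y":0,"z":0,"yaw":0},{"x":18,"y":0,"z":0,"yaw":0},{"x":20,"y":0,"z":0,"yaw":0},{"x":20,"y":0,"z":0,"yaw":0}]'
```

```text
time_s: 14.15
position: [0.5865, 0.1159, 0.0903]
tcp_rot: [0.723, 0.691, -0.002, 0.001]
wrist_force: [-0.3, -8.2, 4.1]
opening: 0.181
grip_force: 30.0
time_s: 15.15
position: [0.5873, 0.1365, 0.0903]
tcp_rot: [0.723, 0.691, -0.001, 0.0]
wrist_force: [0.3, -6.2, 2.9]
opening: 0.181
grip_force: 30.0
```

```bash
python3 -m jog '[{"x":1,"y":0,"z":0,"yaw":0},{"x":2,"y":0,"z":0,"yaw":0},{"x":3,"y":0,"z":0,"yaw":0},{"x":4,"y":0,"z":0,"yaw":0},{"x":5,"y":0,"z":0,"yaw":0},{"x":6,"y":0,"z":0,"yaw":0}]'
python3 -m jog '[{"x":1,"y":0,"z":0,"yaw":0},{"x":2,"y":0,"z":0,"yaw":0},{"x":3,"y":0,"z":0,"yaw":0}]'
```

```text
time_s: 15.9
position: [0.5876, 0.1418, 0.0903]
tcp_rot: [0.723, 0.691, -0.002, 0.001]
wrist_force: [0.8, -7.5, 4.0]
opening: 0.182
grip_force: 30.0
time_s: 16.27
position: [0.5877, 0.1448, 0.0903]
tcp_rot: [0.723, 0.691, -0.002, 0.001]
wrist_force: [0.1, -9.5, 4.0]
opening: 0.181
grip_force: 30.0
```

```bash
python3 -m jog '[{"x":1,"y":0,"z":0,"yaw":0},{"x":2,"y":0,"z":0,"yaw":0},{"x":2.5,"y":0,"z":0,"yaw":0}]'
```

```text
time_s: 16.65
position: [0.5879, 0.1474, 0.0903]
tcp_rot: [0.723, 0.691, -0.002, 0.001]
wrist_force: [-0.1, -7.4, 4.1]
opening: 0.177
grip_force: 30.0
```

```bash
python3 -m jog '[{"x":0.8,"y":0,"z":0,"yaw":0},{"x":1.6,"y":0,"z":0,"yaw":0},{"x":2.2,"y":0,"z":0,"yaw":0},{"x":2.2,"y":0,"z":0,"yaw":0}]'
```

```text
time_s: 17.15
position: [0.5878, 0.1521, 0.0903]
tcp_rot: [0.722, 0.692, -0.0, -0.0]
wrist_force: [0.5, -1.8, -0.8]
opening: 0.183
grip_force: 30.0
```

```bash
python3 -m jog '[{"x":0.8,"y":0,"z":0,"yaw":0},{"x":1.6,"y":0,"z":0,"yaw":0},{"x":2.2,"y":0,"z":0,"yaw":0},{"x":2.2,"y":0,"z":0,"yaw":0}]'
```

```text
time_s: 17.65
position: [0.5883, 0.1539, 0.0906]
tcp_rot: [0.722, 0.692, -0.0, -0.0]
wrist_force: [0.2, 1.3, -3.6]
opening: 0.182
grip_force: 30.0
```

The flap snapped shut and the drag dropped. I'll feel for the stop in small steps and press down slightly.

```bash
python3 -m jog '[{"x":0.8,"y":0,"z":0.4,"yaw":0},{"x":1.6,"y":0,"z":0.4,"yaw":0},{"x":2.2,"y":0,"z":0.4,"yaw":0},{"x":2.2,"y":0,"z":0.4,"yaw":0}]'
```

```text
time_s: 18.15
position: [0.5887, 0.1558, 0.0904]
tcp_rot: [0.722, 0.692, 0.0, 0.0]
wrist_force: [-0.1, 0.2, -2.8]
opening: 0.179
grip_force: 30.0
```

```bash
python3 -m jog '[{"x":0.8,"y":0,"z":0,"yaw":0},{"x":1.6,"y":0,"z":0,"yaw":0},{"x":2,"y":0,"z":0,"yaw":0},{"x":2,"y":0,"z":0,"yaw":0}]'
```

```text
time_s: 18.65
position: [0.5887, 0.1579, 0.0904]
tcp_rot: [0.722, 0.692, 0.0, -0.0]
wrist_force: [1.0, 0.2, -2.8]
opening: 0.185
grip_force: 30.0
```

```bash
python3 -m jog '[{"x":0.8,"y":0,"z":0,"yaw":0},{"x":1.6,"y":0,"z":0,"yaw":0},{"x":2,"y":0,"z":0,"yaw":0},{"x":2,"y":0,"z":0,"yaw":0}]'
```

```text
time_s: 19.15
position: [0.5888, 0.1588, 0.0903]
tcp_rot: [0.723, 0.691, -0.0, 0.0]
wrist_force: [0.2, -5.4, -0.1]
opening: 0.177
grip_force: 30.0
```

Contact: the push rises to 5.4 N at y ≈ 0.159, which puts the nose at about 150 mm. I'll press a little more and hold.

```bash
python3 -m jog '[{"x":0.4,"y":0,"z":0,"yaw":0},{"x":0.8,"y":0,"z":0,"yaw":0},{"x":0.8,"y":0,"z":0,"yaw":0},{"x":0.8,"y":0,"z":0,"yaw":0}]'
```

```text
time_s: 19.65
position: [0.5888, 0.159, 0.0903]
tcp_rot: [0.723, 0.691, -0.001, 0.001]
wrist_force: [-0.8, -5.9, 0.7]
opening: 0.178
grip_force: 30.0
```

```bash
python3 -m jog '[{"x":0.4,"y":0,"z":0,"yaw":0},{"x":0.8,"y":0,"z":0,"yaw":0},{"x":0.8,"y":0,"z":0,"yaw":0},{"x":0.8,"y":0,"z":0,"yaw":0}]'
```

```text
time_s: 20.15
position: [0.5889, 0.1592, 0.0903]
tcp_rot: [0.723, 0.691, -0.001, 0.001]
wrist_force: [-1.5, -7.0, 1.5]
opening: 0.181
grip_force: 30.0
```

```bash
python3 -m jog '[{"x":0.5,"y":0,"z":0,"yaw":0},{"x":1,"y":0,"z":0,"yaw":0},{"x":1.2,"y":0,"z":0,"yaw":0},{"x":1.2,"y":0,"z":0,"yaw":0},{"x":1.2,"y":0,"z":0,"yaw":0}]'
python3 -m jog '[{"x":0,"y":0,"z":0,"yaw":0},{"x":0,"y":0,"z":0,"yaw":0}]'
python3 - <<'E'
from h import *
c=read_camera("wrist");s=state();print(s["position"],s["wrist_force"])
cv2.imwrite("pics/w7.png",cv2.resize(c["img"][:250,130:390],None,fx=3,fy=2.4,interpolation=cv2.INTER_CUBIC))
E
```

```text
time_s: 20.78
position: [0.589, 0.1595, 0.0903]
tcp_rot: [0.723, 0.691, -0.002, 0.001]
wrist_force: [-1.8, -11.2, 3.4]
opening: 0.182
grip_force: 30.0
time_s: 21.02
position: [0.589, 0.1595, 0.0903]
tcp_rot: [0.723, 0.691, -0.002, 0.001]
wrist_force: [-2.1, -10.3, 3.1]
opening: 0.184
grip_force: 30.0
[0.58895287 0.15946297 0.09030484] [ -1.69459034 -11.21767024   2.87458853]
```

View pics/w7.png

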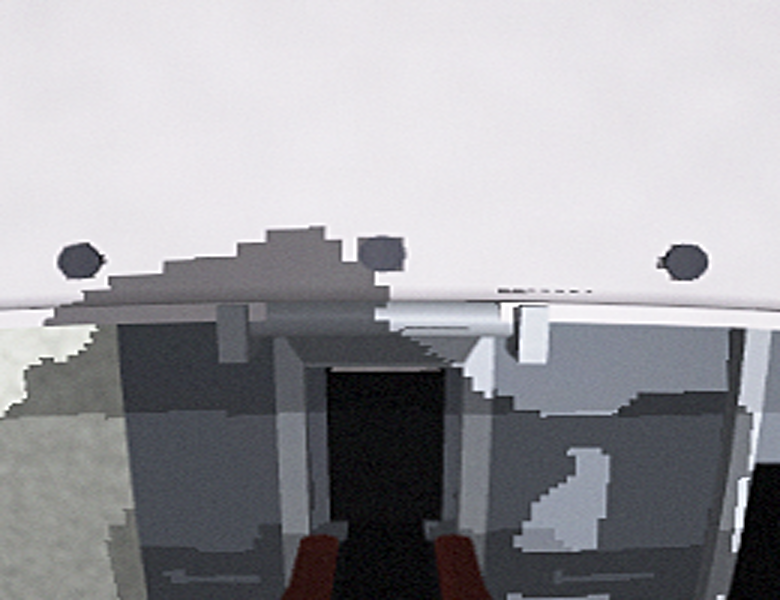

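The flap is shut (its edge shows at row ~368 over the neck), the handle is outside, and about 11 N is on the stop at the stop's 8 N/mm stiffness. Next I'll ease off to a light push and release.

```bash
python3 -m jog '[{"x":-0.5,"y":0,"z":0,"yaw":0},{"x":-1,"y":0,"z":0,"yaw":0},{"x":-1.5,"y":0,"z":0,"yaw":0},{"x":-2,"y":0,"z":0,"yaw":0},{"x":-2,"y":0,"z":0,"yaw":0},{"x":-2,"y":0,"z":0,"yaw":0}]'
```

```text
time_s: 21.82
position: [0.5888, 0.1592, 0.0903]
tcp_rot: [0.723, 0.691, -0.001, 0.0]
wrist_force: [-0.7, -6.2, 0.7]
opening: 0.182
grip_force: 30.0
```

```bash
python3 -m jog '[{"x":-0.5,"y":0,"z":0,"yaw":0},{"x":-1,"y":0,"z":0,"yaw":0},{"x":-1.4,"y":0,"z":0,"yaw":0},{"x":-1.4,"y":0,"z":0.2,"yaw":0},{"x":-1.4,"y":0,"z":0.2,"yaw":0},{"x":-1.4,"y":0,"z":0.2,"yaw":0}]'
```

```text
time_s: 22.58
position: [0.5887, 0.159, 0.0903]
tcp_rot: [0.722, 0.692, -0.0, 0.0]
wrist_force: [-1.6, -4.6, 0.7]
opening: 0.178
grip_force: 30.0
```

```bash
python3 -m jog '[{"x":-0.5,"y":0,"z":0,"yaw":0},{"x":-1,"y":0,"z":0.2,"yaw":0},{"x":-1,"y":0,"z":0.3,"yaw":0},{"x":-1,"y":0,"z":0.3,"yaw":0},{"x":-1,"y":0,"z":0.3,"yaw":0}]'
```

```text
time_s: 23.2
position: [0.5887, 0.1589, 0.0903]
tcp_rot: [0.722, 0.692, 0.0, -0.0]
wrist_force: [-1.6, -2.1, 4.3]
opening: 0.178
grip_force: 30.0
```

```bash
python3 -m jog '[{"x":0,"y":0,"z":0,"yaw":0},{"x":0,"y":0,"z":0,"yaw":0},{"x":0,"y":0,"z":0,"yaw":0},{"x":0,"y":0,"z":0,"yaw":0}]' 45
python3 -m jog '[{"x":0,"y":0,"z":-10,"yaw":0},{"x":0,"y":0,"z":-30,"yaw":0},{"x":0,"y":0,"z":-60,"yaw":0},{"x":-30,"y":0,"z":-90,"yaw":0},{"x":-60,"y":0,"z":-100,"yaw":0},{"x":-60,"y":0,"z":-100,"yaw":0},{"x":-60,"y":0,"z":-100,"yaw":0}]'
python3 - <<'E'
from h import *
c=read_camera("wrist");s=state();print(s["position"])
cv2.imwrite("pics/w8.png",cv2.resize(c["img"][:280,130:390],None,fx=3,fy=2.1,interpolation=cv2.INTER_CUBIC))
E
```

```text
time_s: 23.7
position: [0.5887, 0.1583, 0.0898]
tcp_rot: [0.722, 0.692, 0.0, -0.0]
wrist_force: [0.1, 1.1, -0.0]
opening: 0.446
grip_force: 0.0
time_s: 24.58
position: [0.5861, 0.099, 0.1907]
tcp_rot: [0.722, 0.692, 0.001, 0.0]
wrist_force: [-0.5, 0.9, 0.2]
opening: 0.45
grip_force: 0.0
[0.58591392 0.09938578 0.19029811]
```

View pics/w8.png

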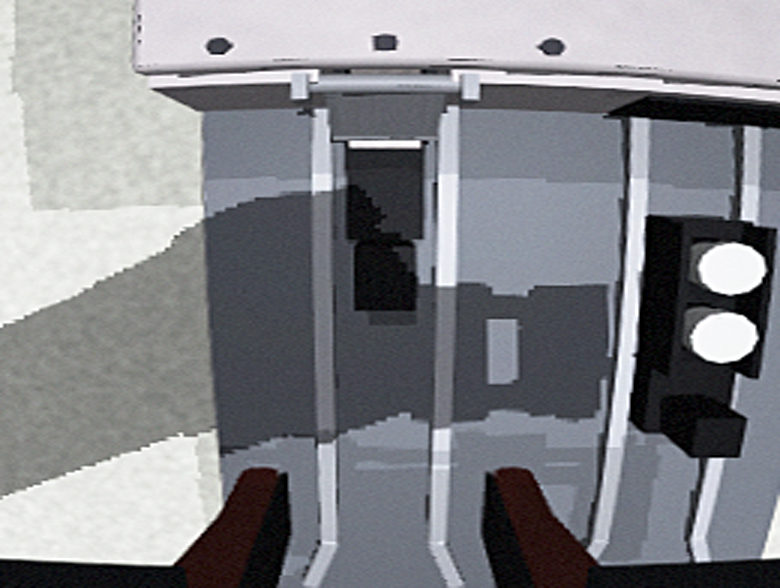

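The carrier lies straight and the flap is shut. Releasing it may have let it spring back slightly, so I'll nudge the handle's rear with closed fingers and back off slowly, which leaves it resting on the stop.

```bash
python3 -m jog '[{"x":10,"y":0,"z":0,"yaw":0},{"x":20,"y":0,"z":0,"yaw":0},{"x":20,"y":0,"z":20,"yaw":0},{"x":20,"y":0,"z":50,"yaw":0},{"x":20,"y":0,"z":80,"yaw":0},{"x":20,"y":0,"z":96,"yaw":0},{"x":20,"y":0,"z":100,"yaw":0},{"x":20,"y":0,"z":100,"yaw":0}]' 0
python3 -m jog '[{"x":2,"y":0,"z":0,"yaw":0},{"x":4,"y":0,"z":0,"yaw":0},{"x":6,"y":0,"z":0,"yaw":0},{"x":8,"y":0,"z":0,"yaw":0},{"x":10,"y":0,"z":0,"yaw":0},{"x":11,"y":0,"z":0,"yaw":0},{"x":12,"y":0,"z":0,"yaw":0},{"x":12,"y":0,"z":0,"yaw":0}]'
```

```text
time_s: 25.62
position: [0.5873, 0.1187, 0.0903]
tcp_rot: [0.722, 0.692, 0.0, 0.0]
wrist_force: [0.3, 0.8, 0.9]
opening: 0.003
grip_force: 0.0
time_s: 26.62
position: [0.5874, 0.1303, 0.0898]
tcp_rot: [0.722, 0.692, -0.0, -0.0]
wrist_force: [0.4, -0.6, -0.2]
opening: 0.004
grip_force: 0.0
```

```bash
python3 -m jog '[{"x":1,"y":0,"z":0,"yaw":0},{"x":2,"y":0,"z":0,"yaw":0},{"x":3,"y":0,"z":0,"yaw":0},{"x":4,"y":0,"z":0,"yaw":0},{"x":4,"y":0,"z":0,"yaw":0}]'
```

```text
time_s: 27.25
position: [0.5877, 0.1326, 0.0898]
tcp_rot: [0.723, 0.691, -0.001, 0.001]
wrist_force: [-0.9, -5.4, 1.8]
opening: 0.004
grip_force: 2.7
```

```bash
python3 -m jog '[{"x":0.5,"y":0,"z":0,"yaw":0},{"x":1,"y":0,"z":0,"yaw":0},{"x":1.5,"y":0,"z":0,"yaw":0},{"x":1.5,"y":0,"z":0,"yaw":0}]'
```

```text
time_s: 27.75
position: [0.5878, 0.1328, 0.0899]
tcp_rot: [0.723, 0.691, -0.001, 0.001]
wrist_force: [-0.4, -7.5, 4.7]
opening: 0.006
grip_force: 4.1
```

```bash
python3 -m jog '[{"x":-0.4,"y":0,"z":0,"yaw":0},{"x":-0.8,"y":0,"z":0,"yaw":0},{"x":-1.2,"y":0,"z":0,"yaw":0},{"x":-1.6,"y":0,"z":0,"yaw":0},{"x":-2,"y":0,"z":0,"yaw":0},{"x":-2.4,"y":0,"z":0,"yaw":0},{"x":-2.7,"y":0,"z":0,"yaw":0},{"x":-3,"y":0,"z":0,"yaw":0}]'
python3 -m jog '[{"x":-0.2,"y":0,"z":0,"yaw":0},{"x":-0.4,"y":0,"z":0,"yaw":0},{"x":-0.6,"y":0,"z":0,"yaw":0},{"x":-0.8,"y":0,"z":0,"yaw":0},{"x":-1,"y":0,"z":0,"yaw":0},{"x":-1.2,"y":0,"z":0,"yaw":0},{"x":-1.4,"y":0,"z":0,"yaw":0},{"x":-1.6,"y":0,"z":0,"yaw":0}]'
python3 -m jog '[{"x":-0.2,"y":0,"z":0,"yaw":0},{"x":-0.4,"y":0,"z":0,"yaw":0},{"x":-0.6,"y":0,"z":0,"yaw":0},{"x":-0.8,"y":0,"z":0,"yaw":0},{"x":-1.4,"y":0,"z":0,"yaw":0},{"x":-2,"y":0,"z":0,"yaw":0},{"x":-4,"y":0,"z":0,"yaw":0},{"x":-8,"y":0,"z":0,"yaw":0}]'
```

```text
time_s: 28.75
position: [0.5876, 0.1328, 0.0898]
tcp_rot: [0.722, 0.692, 0.0, 0.0]
wrist_force: [0.3, -4.2, 1.2]
opening: 0.003
grip_force: 2.1
time_s: 29.75
position: [0.5875, 0.1313, 0.0898]
tcp_rot: [0.722, 0.692, 0.0, -0.0]
wrist_force: [0.7, -0.8, -0.0]
opening: 0.004
grip_force: 0.0
time_s: 30.75
position: [0.5871, 0.1231, 0.0898]
tcp_rot: [0.722, 0.692, 0.0, -0.0]
wrist_force: [-0.0, -0.2, -1.0]
opening: 0.005
grip_force: 0.0
```

```bash
python3 -m jog '[{"x":-12,"y":0,"z":-20,"yaw":0},{"x":-20,"y":0,"z":-50,"yaw":0},{"x":-20,"y":0,"z":-50,"yaw":0},{"x":-20,"y":0,"z":-50,"yaw":0}]'; python3 -c "
from station import job_done;print(job_done())"
```

```text
time_s: 31.25
position: [0.5863, 0.1026, 0.1403]
tcp_rot: [0.723, 0.691, 0.0, 0.0]
wrist_force: [-1.1, -0.3, -0.6]
opening: 0.004
grip_force: 0.0
the job is handed in; nothing more can be done
None
```

I slid the carrier in and pressed it home against the stop (about 11 N at the wrist), then let it go with the flap shut behind the cups and the handle outside, and handed the job in at 31 s; no verdict came back, and that it still touches the stop is judged from the slow back-off, not measured.

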